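# Stack a demonstration cell and close its contact bridge

## Robot

A 6-joint arm with a two-finger parallel gripper is mounted at the origin on the work surface. World frame = base frame: x ahead of the robot, y to its left, z up, the work surface at z = 0. Lengths are in mm, angles in rad, forces in N, time in s.
With the tool pointing down it reaches from about 350 to 975 mm from the base axis. Payload 7.1 kg.
Tool frame: the origin (TCP) lies between the finger pads; the fingertips stand 17 mm ahead of it and the grasp point (between the pads) lies 2 mm behind it (tip_reach is the y of the fingertips in the tool frame, in mm); y points along the fingers, x is the direction in which the jaws open and shut, and the axes are right-handed (so a half turn about y gives the same grasp; the last joint's range is limited). The gripper opens to 88 mm and grips with 3 to 60 N. Pads are 20 mm wide; open, the fingers measure 115 mm over their backs; the gripper's body (75 mm by 178 mm) begins 61 mm behind the grasp point.
Start: joints at [1.105, 0.423, 1.63, -0, 1.089, -0.019], TCP at [270.019, 563.644, 239.675] pointing down, gripper open.
Joint ranges: [-3, 3], [-0.9, 2.11], [0.09, 2.58], [-1.31, 4.45], [0.11, 2.69], [-2.54, 2.54]. Speed limits (rad/s): [2.39, 2.39, 3.01, 3.14, 3.14, 3.14].

## Interface

Orientations are given as a rotation vector (axis times angle).
In Python, from workcell import get_obs, get_image, camera_model, close_job, silhouettes, tip_of, tip_reach gives the robot as it stands. The module is installed in compiled form; this text tells all that it offers.
- The arm moves only by the tool arm_command, never from a script. Its argument "targets" is a list of rows, each a list of 4 numbers: the shift along the tool's x, y, z in mm, then the turn about the tool's y in rad. A call has 1 to 20 rows; each row shifts and turns the commanded pose from where the row before left it, along the tool's axes as they then stand; what a row does not reach is not made up. A row lasts 1/12 s, in which the tool goes at most 41.7 mm and 7.16 degrees, less where a joint would pass 70% of its speed; a pose out of reach is approached as far as the arm can. A call is refused whole if a number of a shift passes 41.7 or a number of a turn 0.125, either way. A call with a gripper value outside its range is refused whole. "gripper" is the opening in per cent of the stroke, from 0 (shut) to 100 (fully open), set as the call begins (left out, the last holds). The fingers move at their own pace and stop on an object; the grip force is fixed at half the most. Time passes only in rows, so rows that do not move let the fingers close. It gives the time, the measured TCP pose, the force and the opening at its end, in the units of the state.
- get_obs(): the state, without advancing time (a new reading comes with each control period).
- get_image(name): name is "side" or "top"; returns the picture (420x560x3 uint8, blue, green, red); there is no depth.
- camera_model(name): a dict with "mtx" (3x3 intrinsics, pixels), "position" and "orientation" of the camera in the world. Camera axes: x right, y up, looking along -z (the intrinsics and any distortion apply to the point x, -y, -z); pixel columns grow to the right and rows downward; lengths in mm; the calibration is good to about 2 mm. A picture is of the moment at which its call begins. camera_model takes no time and is no camera call.
- close_job(): hands the job in, once; it reports no verdict.
Trained networks look in the newest picture that a camera, given by its name, has taken for a name from the list of things; names that differ only in an ending like _2 or _b are one class to them, and where a whole thing is asked for, a point or a joint stands for the part that bears it (a point fixed in the world has none). Each returns a list of dicts, best first, with "conf" (0 to 1); they miss things now and then, are a little off and sometimes report something else, mostly with a low value. They report only what shows in the picture. A call takes as long as a camera call. They do not tell look-alikes from the thing itself.
- silhouettes(camera, thing): "pixels" (420x560 bool, what is visible of it) and "at" ([column, row] in pixels, amid what is visible of it).
- tip_of(camera, thing): "at" ([column, row] in pixels: a listed point, or the origin of a listed thing).
The state is a dict: "t": time; "qpos": joint angles; "qvel": joint speeds; "joint_torque": joint torques, N m; "ee_pos": TCP position; "orientation": TCP orientation; "ft_force": force on the tool from outside, world axes, zero at the start; "moment": the same for the moment, N m; "width": finger opening in mm.
Only numpy, scipy, OpenCV 4.12 (cv2) and the standard library are available. Lean on these libraries where they do the work, as an engineer would, in place of code of your own. Each camera call takes 0.05 s, during which the arm holds its last target. There are 200 camera calls.

## Task

Finish the demonstration cell on the stand: put the blue plastic separator ring over the white post first, down onto the zinc plate, then the copper ring over the post on top of it, and let go of each so that it lies flat. Then swing the brass bridge over (it has a red push pad) and press it all the way down until it rests flat on the copper ring. Leave the spare zinc ring and everything else on the desk where it is.

Things in the scene. Friction and masses are not known exactly. Their poses are not given: they have to be found in the camera images.
- stand: Cell stand, fixed to the desk. Origin: on the post's axis at desk level, z up. Black base 160 x 100 mm, 12 mm thick (x -52 to +108, y +-50 mm). On it a grey pedestal, diameter 44 mm, with the fixed silvery zinc plate on top (diameter 56 mm, its top 46 mm above the desk). Two terminals, 26 mm high, stand at the base's +x corners.
- post_tip (a point): Pointed tip of the stand's white plastic post, 92 mm above the desk. The upright post, diameter 10 mm, rises from the middle of the zinc plate.
- separator: Blue plastic separator ring, loose, flat on the desk: outer diameter 56 mm, hole 16 mm, 10 mm thick, about 40 g. Origin: centre of its underside. Seated on the zinc plate its underside is 46 mm above the desk.
- copper_ring: Copper-coloured ring, loose, flat on the desk: outer diameter 56 mm, hole 16 mm, 10 mm thick, about 190 g. Origin: centre of its underside. Seated on the separator its underside is 56 mm and its top 66 mm above the desk.
- bridge (a joint): Angle of the brass bridge about its hinge (rad). 0: level, resting on the copper ring of a complete stack, pointing from the hinge over the post to the stand's -x. Grows as it is raised: pi/2 upright, 1.85 to 2.25 at the start, leaning back from the post (limits -0.35 and 2.4). Dry friction of 0.13 N m (about 1 N at the pad) lets it stay where it is left.
- bridge_hinge (a point): Point on the bridge's hinge axis (the stand's y): 75 mm from the post's axis towards the stand's +x, 69 mm above the desk, between two aluminium cheeks up to 78 mm high. The bridge is a brass bar 34 mm wide, 6 mm thick, reaching 137 mm from the hinge axis, with a 14 mm wide slot, 55 to 100 mm from the axis, that passes over the post.
- bridge_pad (a point): Centre of the outer face of the red push pad (30 x 34 mm, 3 mm thick) near the bridge's free end: 120 mm from the hinge axis along the bridge, 6 mm off its middle plane. That face looks up when the bridge is closed, and away from the post (stand +x, somewhat down) when it is open.
- zinc_spare: Spare silvery zinc ring lying among the others, same size as they are; not needed. Origin: centre of its underside. Leave it.
- trough0: Blue plastic trough, 120 x 75 mm, 90 mm high, with a copper-coloured strip standing in it to 126 mm; bystander. Origin: centre of its underside.
- trough1: Blue plastic trough like the other, with an aluminium strip; bystander. Origin: centre of its underside.
- binder_clip: Black binder clip, 32 x 19 mm, 25 mm high; bystander. Origin: centre of its underside.
- pen: Red pen, 140 mm long along its x, 9 mm thick; bystander. Origin: under its middle.
- meter: Yellow multimeter lying flat, 150 x 78 mm, 43 mm high with its dial; bystander. Origin: centre of its underside.
- shaker: Grey drinking shaker with a white lid, diameter 84 mm, 172 mm high; bystander. Origin: centre of its underside.
There are look-alikes about, which are no part of the job. Several things have the shape of the separator; the one meant has the colours described above.

How it is judged:
By the outcome, as a careful person would: the job done as asked, in the order asked, and still so for the second after the job is handed in, with the robot touching nothing.
It also fails if it takes over 72 s, if anything falls off the work surface, if the arm or the gripper's body presses on something with over 40 N, if the wrist force passes 120 N, or if a joint passes its speed limit or range.

## Working session

There is one attempt and no reset: what is moved stays moved. The work goes in short steps, Python scripts to look and compute and a tool call to move; the robot and the scene stay as the last step left them, time stands still between calls to the robot, and variables do not carry over. Pictures are saved under pics/ and viewed, about 8 in all and at most 12, crops included, and the job is handed in when it is done.

Besides the shell and the picture viewer there is one more tool, called after "Emit:" as name(argument=value, ...) on one line, values as JSON. arm_command: Moves the arm, as the interface text tells. Its arguments: {"type":"object","properties":{"targets":{"type":"array","items":{"type":"array","items":{"type":"number"}}},"gripper":{"type":"number"}},"required":["targets"]}

```bash
mkdir -p pics; cat > h.py <<'E'
import numpy as np, cv2
from scipy.spatial.transform import Rotation as R
from workcell import *
def rot(o):
    o=np.array(o,float)
    return o if o.shape==(3,3) else (R.from_rotvec(o).as_matrix() if o.size==3 else R.from_quat(o).as_matrix())
def ray(cam,uv):
    m=camera_model(cam); K=np.array(m["mtx"]); d=m.get("dist",m.get("distortion"))
    p=cv2.undistortPoints(np.array([[uv]],float),K,None if d is None else np.array(d,float))[0,0]
    v=rot(m["orientation"])@np.array([p[0],-p[1],-1.]); return np.array(m["position"],float),v/np.linalg.norm(v)
def onz(cam,uv,z):
    o,v=ray(cam,uv); return o+v*(z-o[2])/v[2]
def tri(a,b):
    (o1,v1),(o2,v2)=ray(*a),ray(*b)
    A=np.array([v1,-v2]).T; s=np.linalg.lstsq(A,o2-o1,rcond=None)[0]
    p,q=o1+s[0]*v1,o2+s[1]*v2; return (p+q)/2,np.linalg.norm(p-q)
def proj(cam,P):
    m=camera_model(cam);K=np.array(m["mtx"]);d=m.get("dist",m.get("distortion"))
    c=rot(m["orientation"]).T@(np.array(P,float)-m["position"]);c=c*[1,-1,-1]
    return cv2.projectPoints(c.reshape(1,1,3),np.zeros(3),np.zeros(3),K,None if d is None else np.array(d,float))[0].ravel()
E
python3 - <<'E'
from h import *
np.set_printoptions(precision=1,suppress=True)
for c in("top","side"):
    cv2.imwrite(f"pics/{c}0.png",get_image(c)); print(c,camera_model(c))
    for t in("post_tip","separator","copper_ring","zinc_spare","bridge_hinge","bridge_pad","stand","trough0","shaker","meter"):
        print(t,[(np.round(r["at"],1),round(r["conf"],2)) for r in tip_of(c,t)][:5])
o=get_obs();print(o["t"],o["ee_pos"],rot(o["orientation"]),o["width"],tip_reach)
E
```

```text
top {'mtx': array([[391.9,   0. , 278.9],
       [  0. , 391.9, 213.5],
       [  0. ,   0. ,   1. ]]), 'position': array([ 398.2,    3.8, 1101.8]), 'orientation': array([ 0.1, -0.2, -1.5])}
post_tip [(array([342.3, 251.2]), 0.94)]
separator [(array([235.2, 263.5]), 0.74), (array([217.8, 294.4]), 0.73)]
copper_ring [(array([169.5, 266.6]), 0.59), (array([157.7, 220.7]), 0.41)]
zinc_spare [(array([216. , 206.7]), 0.67), (array([229.5, 265.2]), 0.21)]
bridge_hinge [(array([342.3, 225.2]), 0.88), (array([249.8, 152.7]), 0.61)]
bridge_pad [(array([354.6, 199.3]), 0.75), (array([234. , 262.7]), 0.42)]
stand [(array([340.2, 253.4]), 0.69)]
trough0 [(array([250.5, 153.5]), 0.89)]
shaker [(array([110.7, 232.5]), 0.23)]
meter [(array([160.2, 222.1]), 0.68), (array([110.2, 233.6]), 0.64)]
side {'mtx': array([[492.5,   0. , 280.3],
       [  0. , 492.5, 208.6],
       [  0. ,   0. ,   1. ]]), 'position': array([ 242.7, -964.9,  890.1]), 'orientation': array([ 0.9, -0.2, -0.3])}
post_tip [(array([267. , 261.6]), 0.92)]
separator [(array([229.1, 215.6]), 0.59), (array([190.4, 216.3]), 0.53), (array([335.2, 371.9]), 0.43)]
copper_ring [(array([279.3, 196.8]), 0.71), (array([208.1, 185.6]), 0.69)]
zinc_spare [(array([209.1, 183.1]), 0.66), (array([281.6, 200. ]), 0.5)]
bridge_hinge [(array([295. , 264.8]), 0.75)]
bridge_pad [(array([320.6, 223.6]), 0.66)]
stand [(array([266.6, 289.5]), 0.83)]
trough0 [(array([348.8, 230.7]), 0.91), (array([342. , 202.1]), 0.88), (array([297.3, 262.9]), 0.73)]
shaker [(array([335.9, 368.5]), 0.76), (array([227.1, 151.2]), 0.69), (array([209.8, 185.5]), 0.48)]
meter [(array([230.9, 147.8]), 0.6)]
1.1 [270.  563.7 239.7] [[ 0.4 -0.  -0.9]
 [ 0.9 -0.   0.4]
 [-0.  -1.   0. ]] 87.87383681260532 17.0
```

View pictures.

View pics/top0.png

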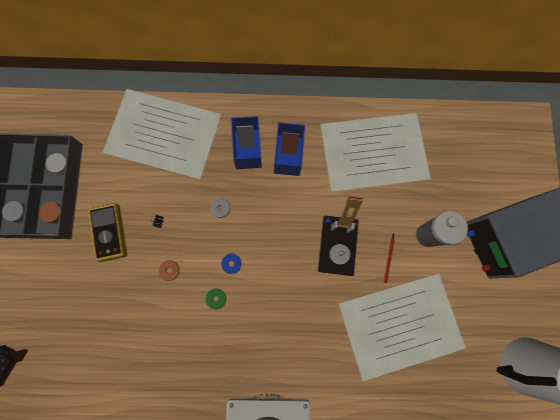

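View pics/side0.png

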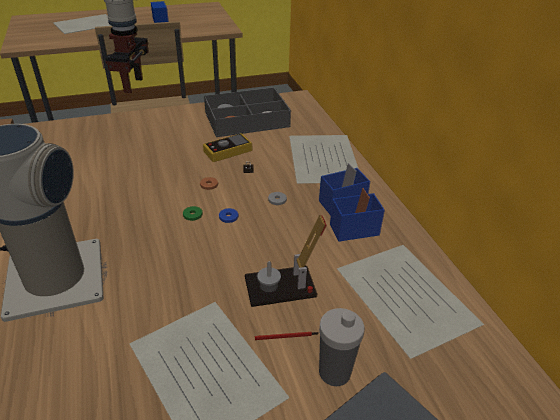

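Top view: blue separator (232,264), with a green look-alike at (216,299); copper ring at (169,270), with more in the tray at (49,212); spare zinc at (220,207); post at (341,253), bridge leaning away (350,205). In the side view the blue is at (228,215), the copper at (209,183), the green at (192,213), and the post tip at (267,262). I choose the blue ring and the loose copper ring on the desk.

```bash
python3 - <<'E'
from h import *
np.set_printoptions(precision=1,suppress=True)
I={c:get_image(c) for c in("top","side")}
near={"separator":{"top":(232,264),"side":(228,215)},"copper_ring":{"top":(169,270),"side":(209,183)}}
for t in near:
    c2={}
    for c in I:
        hsv=cv2.cvtColor(I[c],cv2.COLOR_BGR2HSV); h,s,v=[hsv[...,i].astype(int) for i in range(3)]
        u,w=near[t][c]
        m=((h>105)&(h<130)&(s>120)) if t=="separator" else (((h<12)|(h>174))&(s>90))
        yy,xx=np.mgrid[:420,:560]; m&=(abs(xx-u)<16)&(abs(yy-w)<14)
        y,x=np.nonzero(m); bb=((x.min()+x.max())/2,(y.min()+y.max())/2); sil=[r for r in silhouettes(c,t) if np.hypot(r["at"][0]-u,r["at"][1]-w)<10]
        print(t,c,m.sum(),(x.mean(),y.mean()),bb,x.min(),x.max(),y.min(),y.max())
        c2[c]=bb
        for r in sil:
            y,x=np.nonzero(r["pixels"]);print("  sil",r["conf"],len(x),x.mean(),y.mean(), (x.min()+x.max())/2,(y.min()+y.max())/2)
        print("  at z=7",onz(c,c2[c],7))
    print(t,tri(("top",c2["top"]),("side",c2["side"])))
tip,e=tri(("top",(342.3,251.2)),("side",(267.,261.6)));print("tip",tip,e)
h=tri(("top",(342.3,225.2)),("side",(295.,264.8)));print("hinge",h)
p=tri(("top",(354.6,199.3)),("side",(320.6,223.6)));print("pad",p)
a=cv2.resize(I["top"][185:300,300:400],None,fx=4,fy=4,interpolation=2)
b=cv2.resize(I["side"][205:310,235:335],None,fx=4,fy=4,interpolation=2)
H=max(a.shape[0],b.shape[0]); z=np.zeros((H,800,3),np.uint8); z[:a.shape[0],:400]=a; z[:b.shape[0],400:]=b
cv2.imwrite("pics/stand.png",z)
E
```

```text
separator top 265 (np.float64(230.8490566037736), np.float64(263.39622641509436)) (np.float64(231.0), np.float64(263.5)) 222 240 254 273
  sil 0.66 308 230.48701298701297 263.6038961038961 230.5 263.5
  at z=7 [459.4 111.5   7. ]
separator side 206 (np.float64(227.94660194174756), np.float64(215.16504854368932)) (np.float64(228.0), np.float64(215.5)) 219 237 209 222
  sil 0.5 201 228.50248756218906 214.82089552238807 228.5 215.0
  at z=7 [455.8 105.5   7. ]
separator (array([458.4, 112.2,   1.3]), np.float64(2.631730549592922))
copper_ring top 283 (np.float64(168.5053003533569), np.float64(270.2226148409894)) (np.float64(168.5), np.float64(270.5)) 159 178 261 280
  sil 0.54 326 168.11656441717793 270.2484662576687 168.0 270.5
  at z=7 [437.  282.1   7. ]
copper_ring side 150 (np.float64(208.4), np.float64(182.94666666666666)) (np.float64(208.5), np.float64(183.0)) 200 217 178 188
  sil 0.61 203 208.8128078817734 182.84729064039408 208.5 183.0
  at z=7 [434.8 277.3   7. ]
copper_ring (array([436.4, 283.3,   2.6]), np.float64(1.4899522449907632))
tip [ 488.  -182.6   87.5] 8.38705154160959
hinge (array([ 558.3, -187.5,   62.6]), np.float64(12.557396482120865))
pad (array([ 606.5, -196.1,  184.9]), np.float64(4.576573134584236))
```

View pics/stand.png

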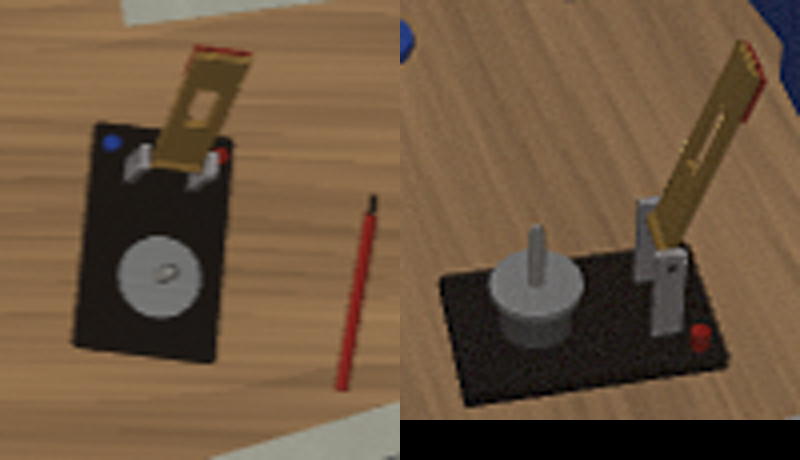

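The stand crop shows the zinc plate centred at about (340,254) in the top view and (269,276) in the side view. The post tip is at about (344,252) and (269,261). The bridge leans back to +x. I'll fit the stand pose to these points.

```bash
python3 - <<'E'
from h import *
from scipy.optimize import least_squares
np.set_printoptions(precision=1,suppress=True)
L=np.array([[108,50,12],[108,-50,12],[-52,-50,12],[-52,50,12],[0,0,46],[0,0,92]],float)
T=np.array([[95,124],[232,140],[214,362],[74,346],[160.5,277],[176,268]])/4-.375+[300,185]
S=np.array([[684,243],[727,363],[466,405],[440,275],[537,283],[537,226]],float);S[:,0]-=400;S=S/4-.375+[235,205]
def W(p): return L@np.array([[np.cos(p[2]),-np.sin(p[2]),0],[np.sin(p[2]),np.cos(p[2]),0],[0,0,1]]).T+[p[0],p[1],0]
def res(p,cs): return np.concatenate([((np.array([proj(c,w) for w in W(p)])-O)).ravel() for c,O in cs])
for n,cs in(("top",[("top",T)]),("side",[("side",S)]),("both",[("top",T),("side",S)])):
    r=least_squares(res,[488,-182,-.05],args=(cs,),loss="soft_l1"); print(n,r.x[:2],round(r.x[2],3)); print(res(r.x,cs).reshape(-1,2))
    p=r.x
for t,u,v in(("plate",T[4],S[4]),("tip",T[5],S[5])): print(t,tri(("top",u),("side",v)))
# rings: joint fit at known z=5 mid
for t,a,b in(("sep",(230.8,263.5),(228.2,215.1)),("cop",(168.3,270.4),(208.6,183))): print(t,onz("top",a,7),onz("side",b,6))
c,s=np.cos(p[2]),np.sin(p[2])
pad=np.array([606.5,-196.1,184.9]);print("pad in stand",np.array([[c,s],[-s,c]])@(pad[:2]-p[:2]))
o=get_obs();print(o["t"],np.array(rot(o["orientation"])),o["ee_pos"])
E
```

```text
top [ 489.  -183.9] -0.095
[[-0.1 -0.8]
 [ 0.6 -0.8]
 [ 0.8  0.5]
 [-0.2  0.3]
 [-0.1 -0.1]
 [-0.8  0.7]]
side [ 486.2 -188.6] -0.104
[[ 1.2 -0.2]
 [ 1.1 -0.6]
 [-0.6 -1.2]
 [-0.7  0.5]
 [-0.2  0.4]
 [-0.1  0.7]]
both [ 487.7 -185.5] -0.097
[[ 0.5 -0.4]
 [ 1.3 -0.2]
 [ 1.3  1. ]
 [ 0.4  0.8]
 [ 0.5  0.4]
 [-0.2  1.2]
 [ 1.2 -1.3]
 [ 1.2 -2. ]
 [-0.2 -2.2]
 [-0.6 -0.4]
 [-0.  -0.6]
 [ 0.1 -0.4]]
plate (array([ 488.5, -184.6,   42.9]), np.float64(0.8917483467060334))
tip (array([ 489.1, -185.9,   91.2]), np.float64(3.538604393841468))
sep [459.4 112.    7. ] [457.  108.3   6. ]
cop [437.3 282.6   7. ] [435.3 278.6   6. ]
pad in stand [119.3   1. ]
1.4 [[ 0.4  0.  -0.9]
 [ 0.9  0.   0.4]
 [ 0.  -1.  -0. ]] [270.  563.6 239.7]
```

```bash
cat >> h.py <<'E'
YAW=-0.097
def go(*targets):
    o=get_obs();M=rot(o["orientation"]);p=np.array(o["ee_pos"])
    a=np.arctan2(M[1,0],M[0,0]);d=(np.pi/2+YAW-a+np.pi/2)%np.pi-np.pi/2
    print("t",round(o["t"],2),"p",np.round(p,1),"turn_y",round(-d,3),"tilt",np.round(M[2],3),"w",round(o["width"],1),"q6",np.round(o["qpos"][5],2))
    b=np.pi/2+YAW; 
    if np.cos(a-b)<0:b+=np.pi
    X=np.array([np.cos(b),np.sin(b),0]);Y=np.array([0,0,-1]);Z=np.cross(X,Y)
    for T in targets:
        e=np.array(T)-p;print("to",T,"shift(after turn)",np.round([e@X,e@Y,e@Z],1));p=np.array(T,float)
E
python3 -c "
from h import *
go((458.5,110.5,120),(458.5,110.5,19))"
```

```text
t 1.4 p [270.  563.6 239.7] turn_y -0.35 tilt [ 0. -1. -0.] w 88.0 q6 -0.02
to (458.5, 110.5, 120) shift(after turn) [-432.8  119.7 -231.5]
to (458.5, 110.5, 19) shift(after turn) [  0. 101.   0.]
```

Emit:
arm_command(targets=[[0, 0, 0, -0.117], [0, 0, 0, -0.117], [0, 0, 0, -0.116], [-30.9, 0, -16.5, 0], [-30.9, 0, -16.5, 0], [-30.9, 0, -16.5, 0], [-30.9, 0, -16.5, 0], [-30.9, 0, -16.5, 0], [-30.9, 0, -16.5, 0], [-30.9, 9, -16.5, 0], [-30.9, 9, -16.5, 0], [-30.9, 12, -16.5, 0], [-30.9, 15, -16.5, 0], [-30.9, 15, -16.5, 0], [-30.9, 15, -16.5, 0], [-30.9, 15, -16.5, 0], [-30.9, 15, -16.5, 0], [0, 15, 0, 0], [0, 0, 0, 0], [0, 0, 0, 0]], gripper=100)

```text
t: 3.07
ee_pos: [457.7, 110.4, 119.3]
orientation: [-1.253, -1.135, 1.138]
ft_force: [0.5, -0.2, -0.4]
width: 87.7
```

```bash
python3 - <<'E'
from h import *
go((458.5,110.5,60),(458.5,110.5,19))
t=get_image("top");s=get_image("side")
z=np.hstack([cv2.resize(t[210:320,180:280],None,fx=4,fy=4,interpolation=2),cv2.resize(s[130:240,180:280],None,fx=4,fy=4,interpolation=2)])
cv2.imwrite("pics/a1.png",z)
E
```

```text
t 3.07 p [457.7 110.4 119.3] turn_y -0.001 tilt [-0.    -1.     0.002] w 87.7 q6 -1.26
to (458.5, 110.5, 60) shift(after turn) [ 0.2 59.3 -0.8]
to (458.5, 110.5, 19) shift(after turn) [ 0. 41.  0.]
```

View pics/a1.png

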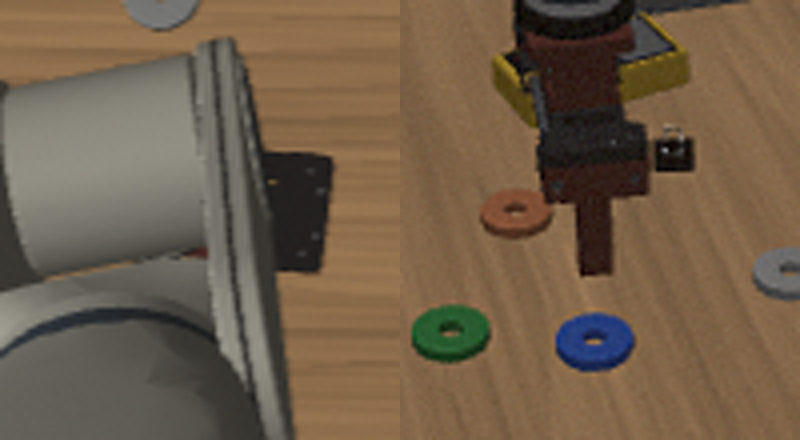

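The side crop shows the gripper above the blue ring, with the near fingertip bottom at px (228.4,197.6). The blue ring is at (228.3,214.8) and clearly distinct from the green one. I'll check the side camera's bias against the known fingertip.

```bash
python3 - <<'E'
from h import *
p=np.array([457.7,110.4,119.3]);X=np.array([.097,.995,0])
for d in(-57,-44): print(proj("side",p+d*X-[0,0,17]))
for q in((457,108.3,5),(458.5,110.5,5),(459.4,112,5)):print(q,proj("side",q),proj("top",q))
E
```

```text
[229.62990111 199.55938652]
[228.95978223 196.64850991]
(457, 108.3, 5) [228.227522   215.36831279] [232.17785452 264.44546213]
(458.5, 110.5, 5) [228.56455602 214.80691858] [231.40456589 263.88572186]
(459.4, 112, 5) [228.7516843  214.43273386] [230.87572708 263.5487388 ]
```

Emit:
arm_command(targets=[[0, 20, -1.3, 0], [0, 20, 0, 0], [0, 20, 0, 0], [0, 20, 0, 0], [0, 12, 0, 0], [0, 5, 0, 0], [0, 2, 0, 0], [0, 0, 0, 0], [0, 0, 0, 0], [0, 0, 0, 0]])

```text
t: 4.0
ee_pos: [460.1, 111.0, 21.6]
orientation: [-1.254, -1.139, 1.137]
ft_force: [-0.2, 0.2, 0.1]
width: 88.3
```

Emit:
arm_command(targets=[[0, 0, 0, 0], [0, 0, 0, 0], [0, 0, 0, 0], [0, 0, 0, 0], [0, 0, 0, 0], [0, 0, 0, 0], [0, 0, 0, 0], [0, 0, 0, 0], [0, 0, 0, 0], [0, 0, 0, 0]], gripper=40)

```text
t: 4.83
ee_pos: [459.5, 110.6, 20.7]
orientation: [-1.253, -1.138, 1.138]
ft_force: [0.0, -0.2, 3.0]
width: 55.3
```

Emit:
arm_command(targets=[[0, -15, 0, 0], [0, -30, 0, 0], [0, -35, 0, 0], [0, -30, 0, 0], [0, -10, 0, 0], [-15, 0, -3, 0], [-30.8, 0, -6, 0], [-30.8, 0, -6, 0], [-30.8, 0, -6, 0], [-30.8, 0, -6, 0], [-30.8, 0, -6, 0], [-30.8, 0, -6, 0], [-30.8, 0, -6, 0], [-30.8, 0, -6, 0], [-30.8, 0, -6, 0], [0, 0, 0, 0], [0, 0, 0, 0], [0, 0, 0, 0]])

```text
t: 6.33
ee_pos: [487.1, -185.2, 139.8]
orientation: [-1.252, -1.136, 1.137]
ft_force: [0.1, -0.1, -0.6]
width: 55.5
```

```bash
python3 - <<'E'
from h import *
go((488,-185.5,110),(488,-185.5,66))
t=get_image("top");s=get_image("side")
z=np.hstack([cv2.resize(t[185:300,290:390],None,fx=4,fy=4,interpolation=2),cv2.resize(s[205:320,225:325],None,fx=4,fy=4,interpolation=2)])
cv2.imwrite("pics/a2.png",z)
E
```

```text
t 6.33 p [ 487.1 -185.2  139.8] turn_y -0.0 tilt [ 0.001 -1.     0.002] w 55.5 q6 -1.86
to (488, -185.5, 110) shift(after turn) [-0.2 29.8 -0.9]
to (488, -185.5, 66) shift(after turn) [ 0. 44.  0.]
```

View pics/a2.png

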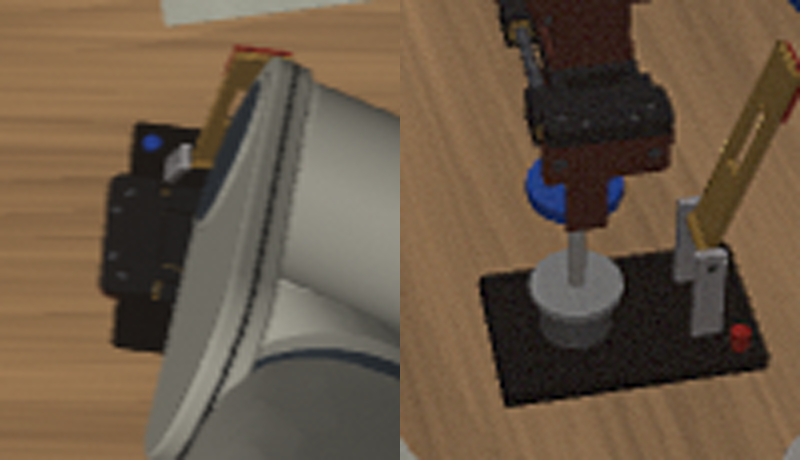

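The side crop shows the blue ring held flat, columns 525–624 with its lowest edge at row 222 (crop pixels). The plate is below it at columns 529–624, with the post at column 577. I'll compute the ring-to-plate offset.

```bash
python3 - <<'E'
from h import *
from scipy.optimize import least_squares
np.set_printoptions(precision=1,suppress=True)
cv=lambda x,y:np.array([(x-400)/4-.375+225,y/4-.375+205])
th=np.linspace(0,2*np.pi,60)
def bb(x,y,zs):
    P=np.array([proj("side",(x+28*np.cos(a),y+28*np.sin(a),z)) for a in th for z in zs]); return P[:,0].min(),P[:,0].max(),P[:,1].min(),P[:,1].max()
l,b=cv(525,222);r,_=cv(624,0)
f=least_squares(lambda p:[bb(*p,(119.1,129.1))[i]-v for i,v in((0,l),(1,r),(3,b))],[487,-185]);print("ring",f.x,f.fun)
I=get_image("side")
l,tp=cv(529,250);r,_=cv(625,0)
f2=least_squares(lambda p:[bb(*p,(46.,))[i]-v for i,v in((0,l),(1,r),(2,tp))],[487,-185]);print("plate",f2.x,f2.fun)
# refined by edges
hsv=cv2.cvtColor(I,cv2.COLOR_BGR2HSV);m=(hsv[...,0]>105)&(hsv[...,0]<130)&(hsv[...,1]>120);m[:235]=0;m[275:]=0;m[:,:245]=0;m[:,290:]=0
y,x=np.nonzero(m);print("blue",x.min(),x.max(),y.min(),y.max())
print("bb pred at tcp",np.array(bb(487.1,-185.2,(119.1,129.1))),"finger near tip",proj("side",np.array([487.1,-185.2,122.8])-36*np.array([.097,.995,0])))
print("tip post pred",proj("side",(488,-185.5,92)))
E
```

```text
Traceback (most recent call last):
  File "h.py", line 18, in proj
    m=camera_model(cam);K=np.array(m["mtx"]);d=m.get("dist",m.get("distortion"))
ValueError: time passes only in moves, steps and waits
```

```bash
sed -i '1a import functools' h.py; sed -i '/^from workcell/a camera_model=functools.cache(camera_model)' h.py; cat >> h.py <<'E'
th=np.linspace(0,2*np.pi,60)
def bb(x,y,zs,c="side",r=28):
    P=np.array([proj(c,(x+r*np.cos(a),y+r*np.sin(a),z)) for a in th for z in zs]); return P[:,0].min(),P[:,0].max(),P[:,1].min(),P[:,1].max()
E
python3 - <<'E'
from h import *
from scipy.optimize import least_squares
np.set_printoptions(precision=1,suppress=True)
cv=lambda x,y:np.array([(x-400)/4-.375+225,y/4-.375+205])
l,b=cv(525,222);r,_=cv(624,0)
f=least_squares(lambda p:[bb(*p,(119.1,129.1))[i]-v for i,v in((0,l),(1,r),(3,b))],[487,-185]);print("ring",f.x,f.fun)
l,tp=cv(529,250);r,_=cv(625,0)
f2=least_squares(lambda p:[bb(*p,(46.,))[i]-v for i,v in((0,l),(1,r),(2,tp))],[487,-185]);print("plate",f2.x,f2.fun)
I=get_image("side")
hsv=cv2.cvtColor(I,cv2.COLOR_BGR2HSV);m=(hsv[...,0]>105)&(hsv[...,0]<130)&(hsv[...,1]>120);m[:235]=0;m[275:]=0;m[:,:245]=0;m[:,290:]=0
y,x=np.nonzero(m);print("blue",x.min(),x.max(),y.min(),y.max())
print("bb pred at tcp",np.array(bb(487.1,-185.2,(119.1,129.1))),"finger near tip",proj("side",np.array([487.1,-185.2,122.8])-36*np.array([.097,.995,0])))
print("tip post pred",proj("side",(488,-185.5,92)))
E
```

```text
ring [ 486.4 -182.8] [-0.  0. -0.]
plate [ 487.  -188.1] [ 0.1 -0.1  0. ]
blue 257 280 245 260
bb pred at tcp [256.5 281.3 240.6 260.8] finger near tip [272.1 261.9]
tip post pred [269.1 260.7]
```

Emit:
arm_command(targets=[[-1.7, 7, -0.7, 0], [0, 8, 0, 0], [0, 6, 0, 0], [0, 0, 0, 0], [0, 0, 0, 0], [0, 0, 0, 0]])

```text
t: 6.98
ee_pos: [488.4, -187.4, 119.5]
orientation: [-1.253, -1.137, 1.138]
ft_force: [0.2, 0.1, -0.2]
width: 55.3
```

```bash
python3 - <<'E'
from h import *
go((488,-185.5,110))
I=np.mean([get_image("side").astype(float) for _ in range(4)],0).astype(np.uint8)
np.save("s3.npy",I)
cv2.imwrite("pics/a3.png",cv2.resize(I[235:305,240:310],None,fx=8,fy=8,interpolation=2))
E
```

```text
t 6.98 p [ 488.4 -187.4  119.5] turn_y 0.0 tilt [ 0. -1.  0.] w 55.3 q6 -1.86
to (488, -185.5, 110) shift(after turn) [1.8 9.5 0.6]
```

View pics/a3.png

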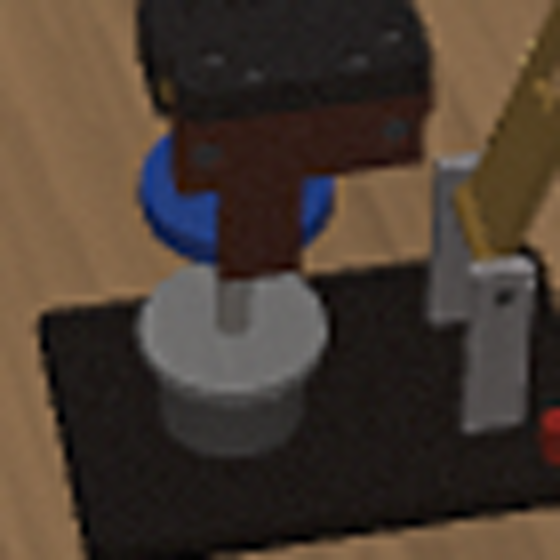

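```bash
python3 - <<'E'
from h import *
from scipy.optimize import least_squares
np.set_printoptions(precision=2,suppress=True)
I=np.load("s3.npy").astype(float)
def edge(col,thr,rising,lo,hi,reverse=False):
    for r in (range(hi,lo,-1) if reverse else range(lo,hi)):
        a,b=col[r],col[r+1]
        if (a<thr<=b) if rising else (a>=thr>b): return r+(thr-a)/(b-a)
def outline(c,x,y,zs,upper):
    P=np.array([proj("side",(x+28*np.cos(a),y+28*np.sin(a),z)) for a in th for z in zs]).astype(np.float32)
    h=cv2.convexHull(P)[:,0]; out=[]
    for u in c:
        ys=[h[i,1]+(u-h[i,0])*(h[i-1,1]-h[i,1])/(h[i-1,0]-h[i,0]) for i in range(len(h)) if (h[i,0]-u)*(h[i-1,0]-u)<0]
        out.append((min(ys) if upper else max(ys)) if ys else 0)
    return np.array(out)
blue=I[...,0]-I[...,2]
pts=[]
for u in [259,260,261,262,263,264,265,278,279,280]:
    e=edge(blue[:,u],45,False,255,272,True)
    if e:pts.append((u,e))
pts=np.array(pts);print(blue[250:272,262].round())
g=I.mean(2);pl=[]
for u in [258,259,260,261,262,263,264,265,278,279,280]:
    e=edge(g[:,u],72,True,265,285)
    if e:pl.append((u,e))
pl=np.array(pl);print(pts.T,pl.T);print(g[262:285,260].round())
for z in (98.8,):
    f=least_squares(lambda p:outline(pts[:,0],*p,(z,z+10),False)-pts[:,1],[487,-186],loss="soft_l1",diff_step=1e-3);print("ring",f.x,f.fun)
f=least_squares(lambda p:outline(pl[:,0],*p,(46,),True)-pl[:,1],[487,-187],loss="soft_l1",diff_step=1e-3);print("plate",f.x,f.fun)
print("x-mid ring",proj("side",(488.4,-187.4,104))," plate",proj("side",(488.4,-187.4,46)),"obs",240+236/8-.44,240+233/8-.44)
E
```

```text
[-25. -27. -35. -38. -38. -40. -35. -43. -50.  45.  89.  90.  91.  84.
  52.  56.  46. -63. -35.   1.   0.  -1.]
[[259.   260.   261.   262.   263.   264.   265.   278.   279.   280.  ]
 [263.27 264.25 265.2  266.01 266.19 266.46 267.21 264.32 263.16 261.38]] [[260.   261.   262.   263.   264.   265.   278.   279.   280.  ]
 [265.08 265.72 266.5  266.9  267.37 267.35 265.2  271.44 273.83]]
[ 68.  45.  35.  69. 101. 102. 101.  97. 110. 112. 109. 110. 109. 112.
 110. 111. 114. 116. 122.  88.  66.  46.  42.]
ring [ 487.05 -184.64] [ 0.5   0.31 -0.01 -0.3  -0.07 -0.01 -0.5  -0.24 -0.03  0.34]
plate [ 487.05 -182.21] [ 2.74  1.49  0.21 -0.59 -1.36 -1.58  4.07 -0.87  0.06]
x-mid ring [269.6  257.48]  plate [269.38 275.25] obs 269.06 268.685
```

```bash
python3 - <<'E'
from h import *
from scipy.optimize import least_squares
np.set_printoptions(precision=2,suppress=True)
g=np.load("s3.npy").astype(float).mean(2)
L=[];Rr=[]
for r in range(272,279):
    row=g[r]; 
    for u in range(266,250,-1):
        if row[u-1]<72<=row[u]: L.append((u-1+(72-row[u-1])/(row[u]-row[u-1]),r));break
    for u in range(270,288):
        if row[u+1]<72<=row[u]: Rr.append((u+(row[u]-72)/(row[u]-row[u+1]),r));break
print(L,Rr)
pts=np.array(L+Rr);side=np.array([0]*len(L)+[1]*len(Rr))
def res(p):
    P=np.array([proj("side",(p[0]+28*np.cos(a),p[1]+28*np.sin(a),46)) for a in th]);c=P.mean(0)
    # radial distance via polygon test
    return [cv2.pointPolygonTest(P.astype(np.float32).reshape(-1,1,2),(float(u),float(v)),True) for u,v in pts]
f=least_squares(res,[487,-187],diff_step=1e-3,loss="soft_l1");print(f.x,f.fun)
print(g[262:296,269].round(),"rows",262)
print("pred plate front",[proj("side",(487,y-28,46))[1] for y in(-190,-187,-184)], "back",[proj("side",(487,y+28,46))[1] for y in(-190,-187,-184)])
E
```

```text
[(np.float64(257.83870967741933), 272), (np.float64(257.35046728971963), 273), (np.float64(257.1363636363636), 274), (np.float64(256.81208053691273), 275), (np.float64(256.7739726027397), 276), (np.float64(257.1573033707865), 277), (np.float64(257.29940119760477), 278)] [(np.float64(279.34163701067615), 272), (np.float64(279.6306818181818), 273), (np.float64(280.07103825136613), 274), (np.float64(280.2730923694779), 275), (np.float64(280.3966101694915), 276), (np.float64(280.26748971193416), 277), (np.float64(279.7012195121951), 278)]
[ 486.43 -187.5 ] [ 0.03  0.08  0.21  0.06  0.04  0.26  0.09 -0.01  0.22  0.15  0.13  0.03
  0.02  0.26]
[ 34.  32.  34.  29.  33.  34.  29.  23.  83.  85.  82.  81.  81.  80.
  85. 107. 108. 108. 109. 109. 110. 120.  74.  65.  50.  47.  50.  52.
  50.  54.  28.  24.  20.  24.] rows 262
pred plate front [np.float64(284.56655670036344), np.float64(283.64923166090404), np.float64(282.7354772968999)] back [np.float64(268.01342270818293), np.float64(267.15946171339147), np.float64(266.30870822215434)]
```

Emit:
arm_command(targets=[[-1.2, 3, 0.4, 0], [0, 4, 0, 0], [0, 4, 0, 0], [0, 3, 0, 0], [0, 0, 0, 0], [0, 0, 0, 0]])

```text
t: 7.68
ee_pos: [487.7, -187.8, 104.9]
orientation: [-1.252, -1.137, 1.137]
ft_force: [2.8, 4.4, -3.6]
width: 55.4
```

Emit:
arm_command(targets=[[0, 4, 0, 0], [0, 5, 0, 0], [0, 5, 0, 0], [0, 0, 0, 0], [0, 0, 0, 0]])

```text
t: 8.1
ee_pos: [488.1, -187.6, 90.9]
orientation: [-1.252, -1.138, 1.136]
ft_force: [3.3, 5.8, -5.2]
width: 55.1
```

Emit:
arm_command(targets=[[1.0, 0, -0.5, 0], [0, 0, 0, 0], [0, 0, 0, 0], [0, 0, 0, 0]])

```text
t: 8.43
ee_pos: [488.4, -187.5, 91.5]
orientation: [-1.253, -1.137, 1.137]
ft_force: [0.9, 2.6, -2.8]
width: 55.3
```

Emit:
arm_command(targets=[[1.0, 0, -0.3, 0], [0, 0, 0, 0], [0, 0, 0, 0], [0, 0, 0, 0]])

```text
t: 8.77
ee_pos: [489.0, -186.9, 91.8]
orientation: [-1.254, -1.138, 1.138]
ft_force: [0.2, -0.4, -0.6]
width: 55.3
```

Emit:
arm_command(targets=[[1.0, 0, 0, 0], [1.0, 0, 0, 0], [0, 5, 0, 0], [0, 6, 0, 0], [0, 6, 0, 0], [0, 4, 0, 0], [0, 0, 0, 0], [0, 0, 0, 0], [0, 0, 0, 0]])

```text
t: 9.52
ee_pos: [489.2, -184.7, 70.6]
orientation: [-1.253, -1.138, 1.138]
ft_force: [0.7, 0.6, 0.6]
width: 55.4
```

Emit:
arm_command(targets=[[0, 1, 0, 0], [0, 1, 0, 0], [0, 1, 0, 0], [0, 1, 0, 0], [0, 0, 0, 0], [0, 0, 0, 0]])

```text
t: 10.02
ee_pos: [489.2, -184.7, 66.8]
orientation: [-1.254, -1.138, 1.138]
ft_force: [-0.5, 0.2, 0.4]
width: 55.2
```

Emit:
arm_command(targets=[[0, 0.7, 0, 0], [0, 0.6, 0, 0], [0, 0, 0, 0], [0, 0, 0, 0]])

```text
t: 10.35
ee_pos: [489.2, -184.8, 66.6]
orientation: [-1.254, -1.138, 1.138]
ft_force: [-4.2, 2.3, 15.5]
width: 55.5
```

Emit:
arm_command(targets=[[0, -0.7, 0, 0], [0, 0, 0, 0], [0, 0, 0, 0]])

```text
t: 10.6
ee_pos: [489.3, -184.8, 66.7]
orientation: [-1.254, -1.138, 1.138]
ft_force: [-2.1, 0.6, 9.2]
width: 55.1
```

Emit:
arm_command(targets=[[0, 0, 0, 0], [0, 0, 0, 0], [0, 0, 0, 0], [0, 0, 0, 0], [0, 0, 0, 0], [0, 0, 0, 0], [0, 0, 0, 0], [0, -8, 0, 0], [0, -15, 0, 0], [0, -25, 0, 0], [0, -30, 0, 0], [0, -20, 0, 0], [0, 0, 0, 0]], gripper=85)

```text
t: 11.68
ee_pos: [491.5, -185.7, 168.6]
orientation: [-1.26, -1.142, 1.136]
ft_force: [0.1, 0.5, 0.6]
width: 74.7
```

```bash
python3 - <<'E'
from h import *
go((437,280.5,164),(437,280.5,120),(437,280.5,20.5))
E
```

```text
t 11.68 p [ 491.5 -185.7  168.6] turn_y 0.0 tilt [-0.002 -1.    -0.007] w 74.7 q6 -1.86
to (437, 280.5, 164) shift(after turn) [458.7   4.6  99.4]
to (437, 280.5, 120) shift(after turn) [ 0. 44.  0.]
to (437, 280.5, 20.5) shift(after turn) [ 0.  99.5  0. ]
```

Emit:
arm_command(targets=[[20, 0, 4.3, 0], [33.8, 0, 7.3, 0], [33.8, 0, 7.3, 0], [33.8, 0, 7.3, 0], [33.8, 0, 7.3, 0], [33.8, 0, 7.3, 0], [33.8, 0, 7.3, 0], [33.8, 0, 7.3, 0], [33.8, 0, 7.3, 0], [33.8, 0, 7.3, 0], [33.8, 0, 7.3, 0], [33.8, 0, 7.3, 0], [33.8, 10, 7.3, 0], [34.6, 20, 7.3, 0], [0, 20, 0, 0], [0, 0, 0, 0], [0, 0, 0, 0], [0, 0, 0, 0]], gripper=100)

```text
t: 13.18
ee_pos: [434.8, 282.2, 114.4]
orientation: [-1.254, -1.137, 1.138]
ft_force: [0.8, 0.4, -0.7]
width: 87.7
```

```bash
python3 - <<'E'
from h import *
go((437.3,282,60),(437.3,282,20.5))
t=get_image("top");s=get_image("side")
z=np.hstack([cv2.resize(t[185:300,290:390],None,fx=4,fy=4,interpolation=2),cv2.resize(s[205:320,225:325],None,fx=4,fy=4,interpolation=2)])
cv2.imwrite("pics/a4.png",z)
hsv=cv2.cvtColor(t,cv2.COLOR_BGR2HSV);m=(hsv[...,0]>105)&(hsv[...,0]<130)&(hsv[...,1]>120);m[:235]=0;m[275:]=0;m[:,:320]=0;m[:,360:]=0
y,x=np.nonzero(m);c=((x.min()+x.max())/2,(y.min()+y.max())/2);print(len(x),c,onz("top",c,55))
E
```

```text
t 13.18 p [434.8 282.2 114.4] turn_y -0.0 tilt [-0. -1.  0.] w 87.7 q6 -0.92
to (437.3, 282, 60) shift(after turn) [ 0.1 54.4 -2.5]
to (437.3, 282, 20.5) shift(after turn) [ 0.  39.5  0. ]
313 (np.float64(340.0), np.float64(253.5)) [ 488.9213289  -183.21590342   55.        ]
```

View pics/a4.png

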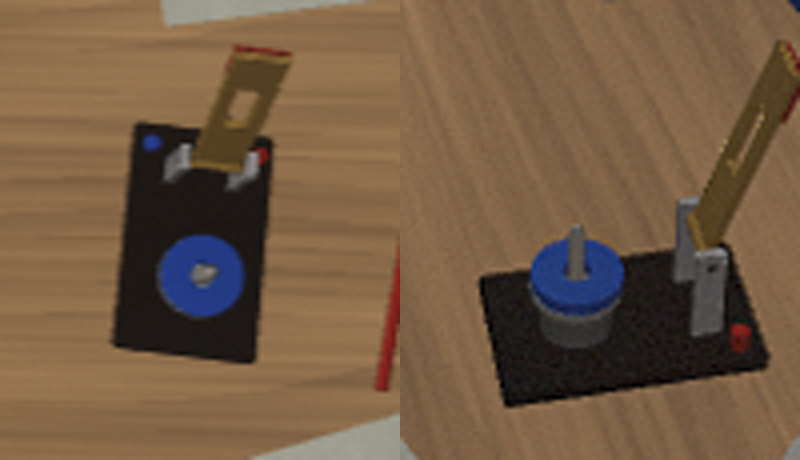

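The separator is seated flat over the post: the blue disc is centred on the plate at top px (340,253.5). Next is the copper ring.

Emit:
arm_command(targets=[[0, 20, -2.4, 0], [0, 20, 0, 0], [0, 20, 0, 0], [0, 18, 0, 0], [0, 10, 0, 0], [0, 4, 0, 0], [0, 1.5, 0, 0], [0, 0, 0, 0], [0, 0, 0, 0], [0, 0, 0, 0]])

```text
t: 14.12
ee_pos: [437.8, 283.0, 21.5]
orientation: [-1.254, -1.139, 1.136]
ft_force: [0.1, -0.1, -1.2]
width: 87.4
```

Emit:
arm_command(targets=[[0, 0, 0, 0], [0, 0, 0, 0], [0, 0, 0, 0], [0, 0, 0, 0], [0, 0, 0, 0], [0, 0, 0, 0], [0, 0, 0, 0], [0, 0, 0, 0], [0, 0, 0, 0]], gripper=40)

```text
t: 14.87
ee_pos: [437.2, 282.7, 20.6]
orientation: [-1.253, -1.138, 1.138]
ft_force: [-0.3, -0.1, 2.4]
width: 54.8
```

Emit:
arm_command(targets=[[0, -15, 0, 0], [0, -30, 0, 0], [0, -35, 0, 0], [0, -30, 0, 0], [0, -10, 0, 0], [0, 0, 0, 0], [0, 0, 0, 0]])

```text
t: 15.45
ee_pos: [437.0, 282.5, 140.1]
orientation: [-1.253, -1.138, 1.138]
ft_force: [0.1, 0.2, -2.4]
width: 55.0
```

```bash
python3 - <<'E'
from h import *
go((489.2,-184.5,140),(489.2,-184.5,95))
s=get_image("side");hsv=cv2.cvtColor(s,cv2.COLOR_BGR2HSV)
cv2.imwrite("pics/a5.png",cv2.resize(s[105:205,150:280],None,fx=5,fy=5,interpolation=2))
E
```

```text
t 15.45 p [437.  282.5 140.1] turn_y 0.0 tilt [ 0. -1. -0.] w 55.0 q6 -0.92
to (489.2, -184.5, 140) shift(after turn) [-4.597e+02  1.000e-01 -9.720e+01]
to (489.2, -184.5, 95) shift(after turn) [ 0. 45.  0.]
```

Emit:
arm_command(targets=[[-15, 0, -3.2, 0], [-33, 0, -7, 0], [-33, 0, -7, 0], [-33, 0, -7, 0], [-33, 0, -7, 0], [-33, 0, -7, 0], [-33, 0, -7, 0], [-33, 0, -7, 0], [-33, 0, -7, 0], [-33, 0, -7, 0], [-33, 0, -7, 0], [-33, 0, -7, 0], [-33, 0, -7, 0], [-33, 0, -7, 0], [-15.7, 0, -3, 0], [0, 0, 0, 0], [0, 0, 0, 0], [0, 0, 0, 0]])

```text
t: 17.0
ee_pos: [488.3, -183.2, 139.0]
orientation: [-1.25, -1.136, 1.138]
ft_force: [-0.2, 0.2, -2.4]
width: 55.1
```

```bash
python3 - <<'E'
from h import *
go((489.2,-184.5,106),(489.2,-184.5,77))
s=get_image("side")
cv2.imwrite("pics/a5.png",cv2.resize(s[205:305,225:325],None,fx=5,fy=5,interpolation=2))
hsv=cv2.cvtColor(s,cv2.COLOR_BGR2HSV);m=((hsv[...,0]<12)|(hsv[...,0]>174))&(hsv[...,1]>90)&(hsv[...,2]>100);m[:235]=0;m[275:]=0;m[:,:245]=0;m[:,290:]=0
y,x=np.nonzero(m);print("cop",x.min(),x.max(),y.min(),y.max());o=get_obs()["ee_pos"];print(np.round(bb(o[0],o[1],(o[2]-20.6,o[2]-10.6)),1))
E
```

```text
t 17.0 p [ 488.3 -183.2  139. ] turn_y 0.0 tilt [ 0.001 -1.     0.003] w 55.1 q6 -1.86
to (489.2, -184.5, 106) shift(after turn) [-1.2 33.  -1. ]
to (489.2, -184.5, 77) shift(after turn) [ 0. 29.  0.]
cop 257 280 245 271
[256.8 281.6 240.  260.1]
```

Emit:
arm_command(targets=[[-1, 8, -0.8, 0], [0, 10, 0, 0], [0, 10, 0, 0], [0, 7, 0, 0], [0, 0, 0, 0], [0, 0, 0, 0], [0, 0, 0, 0]])

```text
t: 17.63
ee_pos: [490.3, -185.3, 105.5]
orientation: [-1.253, -1.138, 1.138]
ft_force: [0.4, 0.0, -1.2]
width: 54.9
```

Emit:
arm_command(targets=[[0.4, 5, 0.7, 0], [0, 8, 0, 0], [0, 7, 0, 0], [0, 4, 0, 0], [0, 0, 0, 0], [0, 0, 0, 0], [0, 0, 0, 0]])

```text
t: 18.22
ee_pos: [489.7, -184.9, 81.6]
orientation: [-1.253, -1.138, 1.138]
ft_force: [-0.5, -0.2, -1.6]
width: 54.9
```

Emit:
arm_command(targets=[[0, 2, 0, 0], [0, 1.5, 0, 0], [0, 0.8, 0, 0], [0, 0.5, 0, 0], [0, 0, 0, 0], [0, 0, 0, 0]])

```text
t: 18.72
ee_pos: [489.6, -184.9, 76.8]
orientation: [-1.253, -1.138, 1.138]
ft_force: [1.5, 0.2, -2.4]
width: 55.5
```

Emit:
arm_command(targets=[[0, 0.4, 0, 0], [0, 0, 0, 0], [0, 0, 0, 0]])

```text
t: 18.97
ee_pos: [489.7, -184.9, 76.6]
orientation: [-1.254, -1.138, 1.138]
ft_force: [-0.8, -0.1, 1.7]
width: 54.9
```

Emit:
arm_command(targets=[[0, 0, 0, 0], [0, 0, 0, 0], [0, 0, 0, 0], [0, 0, 0, 0], [0, 0, 0, 0], [0, 0, 0, 0], [0, 0, 0, 0], [0, -8, 0, 0], [0, -15, 0, 0], [0, -25, 0, 0], [0, -30, 0, 0], [0, -35, 0, 0], [0, -40, 0, 0], [0, -40, 0, 0], [0, -10, 0, 0], [0, 0, 0, 0]], gripper=85)

```text
t: 20.3
ee_pos: [491.4, -185.6, 283.5]
orientation: [-1.261, -1.142, 1.136]
ft_force: [0.2, 1.1, -0.2]
width: 74.4
```

Emit:
arm_command(targets=[[0, 0, -20, 0], [0, 0, -35, 0], [0, 0, -35, 0], [0, 0, -35, 0], [0, 0, -30, 0], [0, 0, -10, 0], [0, 0, 0, 0], [0, 0, 0, 0], [0, 0, 0, 0]], gripper=0)

```text
t: 21.05
ee_pos: [651.9, -200.5, 278.3]
orientation: [-1.251, -1.136, 1.138]
ft_force: [-0.1, 0.3, -0.1]
width: 18.2
```

```bash
cat >> h.py <<'E'
S0=np.array([489.2,-184.5])
def st():
    o=get_obs();c,s=np.cos(YAW),np.sin(YAW);e=np.array(o["ee_pos"]);d=np.array([[c,s],[-s,c]])@(e[:2]-S0)
    print("t",round(o["t"],2),"stand xy",np.round(d,1),"tipz",round(e[2]-17,1),"w",round(o["width"],1));return d[0],e[2]-17
E
python3 - <<'E'
from h import *
st()
t=get_image("top");s=get_image("side")
z=np.hstack([cv2.resize(t[155:300,290:390],None,fx=4,fy=4,interpolation=2),cv2.resize(s[155:300,250:350],None,fx=4,fy=4,interpolation=2)])
cv2.imwrite("pics/a6.png",z)
a=np.linspace(np.pi/2,0,17);r=np.linspace(106,125,17)
x=75-r*np.cos(a)+6*np.sin(a)+10;zz=69+r*np.sin(a)+6*np.cos(a)
print(np.round(np.c_[a,x,zz],1).tolist()); print("rows (y,z)",np.round(np.c_[-np.diff(zz),-np.diff(x)],1).tolist())
E
```

```text
t 21.05 stand xy [163.5  -0.2] tipz 261.3 w 18.2
[[1.6, 91.0, 175.0], [1.5, 80.5, 176.3], [1.4, 69.7, 176.5], [1.3, 58.9, 175.6], [1.2, 48.2, 173.6], [1.1, 37.5, 170.5], [1.0, 27.1, 166.4], [0.9, 17.1, 161.2], [0.8, 7.6, 154.9], [0.7, -1.4, 147.7], [0.6, -9.7, 139.5], [0.5, -17.2, 130.4], [0.4, -23.8, 120.6], [0.3, -29.5, 110.0], [0.2, -34.1, 98.8], [0.1, -37.6, 87.1], [0.0, -40.0, 75.0]]
rows (y,z) [[-1.3, 10.5], [-0.2, 10.7], [0.9, 10.8], [2.0, 10.8], [3.1, 10.6], [4.2, 10.4], [5.2, 10.0], [6.3, 9.5], [7.2, 9.0], [8.2, 8.3], [9.1, 7.5], [9.9, 6.6], [10.6, 5.7], [11.2, 4.6], [11.7, 3.5], [12.1, 2.4]]
```

View pics/a6.png

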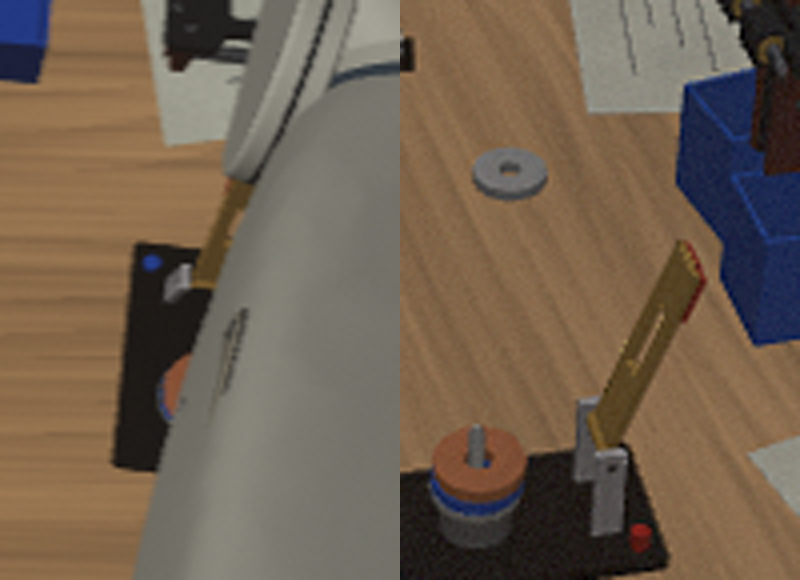

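The picture shows the copper ring flat on the blue ring around the post. The bridge is still open and the shut fingers are beyond it. I'll lower them and push.

Emit:
arm_command(targets=[[0, 20, 0, 0], [0, 30, 0, 0], [0, 25, 0, 0], [0, 11, 0, 0], [0, 0, 0, 0], [0, 0, 8, 0], [0, 0, 8, 0], [0, 0, 8, 0], [0, 0, 8, 0], [0, 0, 0, 0], [0, 0, 0, 0]])

```text
t: 22.07
ee_pos: [621.8, -197.9, 194.4]
orientation: [-1.255, -1.138, 1.137]
ft_force: [0.4, -0.5, 0.2]
width: 0.2
```

Emit:
arm_command(targets=[[0, 0, 8, 0], [0, 0, 8, 0], [0, 0, 8, 0], [0, 0, 8, 0], [0, 0, 8, 0], [0, 0, 0, 0], [0, 0, 0, 0]])

```text
t: 22.65
ee_pos: [581.4, -193.8, 193.3]
orientation: [-1.253, -1.137, 1.138]
ft_force: [-0.2, 0.6, 0.0]
width: 0.4
```

```bash
python3 -c "
from h import *
st();print(get_obs()['ft_force'])"
```

```text
t 22.65 stand xy [92.7 -0.3] tipz 176.3 w 0.4
[-0.19197464  0.62725999  0.01800123]
```

Emit:
arm_command(targets=[[0, 0, 12, 0], [0, 0, 10.7, 0], [0, 1, 10.8, 0], [0, 2, 10.8, 0], [0, 3.1, 10.6, 0], [0, 4.2, 10.4, 0], [0, 5.2, 10, 0], [0, 6.3, 9.5, 0], [0, 7.2, 9, 0], [0, 0, 0, 0], [0, 0, 0, 0]])

```text
t: 23.57
ee_pos: [487.8, -184.6, 163.7]
orientation: [-1.252, -1.136, 1.138]
ft_force: [-0.3, 0.2, -0.9]
width: 0.0
```

```bash
python3 - <<'E'
from h import *
st();print(get_obs()['ft_force'])
s=get_image("side")
cv2.imwrite("pics/a7.png",cv2.resize(s[185:305,220:340],None,fx=4,fy=4,interpolation=2))
E
```

```text
t 23.57 stand xy [-1.4 -0.2] tipz 146.7 w 0.0
[-0.28258889  0.15582608 -0.93756596]
```

View pics/a7.png

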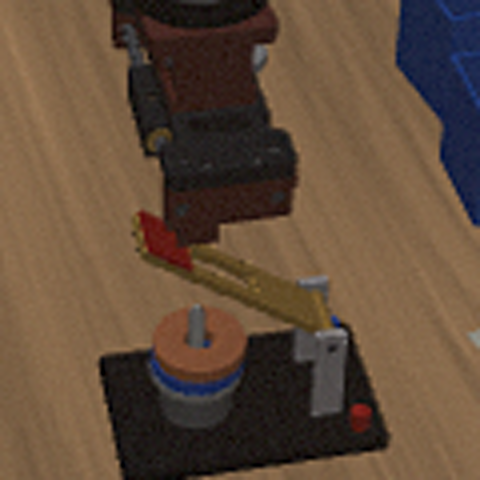

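The bridge has swung past upright and is now at about 0.5 rad, with the fingertip just behind the pad. The stack is untouched. I'll go on down.

Emit:
arm_command(targets=[[0, 8.2, 10, 0], [0, 9.1, 9, 0], [0, 9.9, 7, 0], [0, 10, 6, 0], [0, 10, 5, 0], [0, 10, 3, 0], [0, 7, 2, 0], [0, 0, 0, 0], [0, 0, 0, 0]])

```text
t: 24.37
ee_pos: [447.2, -180.8, 100.1]
orientation: [-1.253, -1.137, 1.138]
ft_force: [-0.6, -0.3, -0.5]
width: 0.2
```

```bash
python3 -c "
from h import *
st();print(get_obs()['ft_force'])"
```

```text
t 24.37 stand xy [-42.1  -0.4] tipz 83.1 w 0.2
[-0.5829527  -0.302791   -0.49045479]
```

Emit:
arm_command(targets=[[0, 3, 0, 0], [0, 2, 0, 0], [0, 1.5, 0, 0], [0, 1, 0, 0], [0, 0.8, 0, 0], [0, 0, 0, 0], [0, 0, 0, 0]])

```text
t: 24.95
ee_pos: [447.3, -180.9, 92.3]
orientation: [-1.254, -1.138, 1.137]
ft_force: [-0.2, 0.7, 5.8]
width: 0.7
```

Emit:
arm_command(targets=[[0, 0.6, 0, 0], [0, 0.4, 0, 0], [0, 0, 0, 0], [0, 0, 0, 0]])

```text
t: 25.28
ee_pos: [447.4, -180.9, 92.2]
orientation: [-1.254, -1.138, 1.137]
ft_force: [-3.6, 1.6, 17.0]
width: 0.4
```

Emit:
arm_command(targets=[[0, -3, 0, 0], [0, -10, 0, 0], [0, -25, 0, 0], [0, -35, 0, 0], [0, -35, 0, 0], [-10, -30, 10, 0], [35, 0, 0, 0], [40, 0, 0, 0], [40, 0, 0, 0], [40, 0, 0, 0], [40, 0, 0, 0], [0, 0, 0, 0], [0, 0, 0, 0], [0, 0, 0, 0]])

```text
t: 26.45
ee_pos: [454.8, 4.3, 229.1]
orientation: [-1.253, -1.138, 1.139]
ft_force: [-0.5, -0.2, -0.8]
width: 0.5
```

```bash
python3 - <<'E'
from h import *
st();print(get_obs()['ft_force'])
t=get_image("top");s=get_image("side")
z=np.hstack([cv2.resize(t[205:300,290:390],None,fx=4,fy=4,interpolation=2),cv2.resize(s[225:320,225:325],None,fx=4,fy=4,interpolation=2)])
cv2.imwrite("pics/a8.png",z)
for n in("bridge_pad","bridge_hinge"):
    a=tip_of("top",n);b=tip_of("side",n)
    if a and b: print(n,tri(("top",a[0]["at"]),("side",b[0]["at"])))
E
```

```text
t 26.45 stand xy [-52.6 184.6] tipz 212.1 w 0.5
[-0.5199993  -0.19438701 -0.78592998]
bridge_pad (array([ 440.94264416, -176.31746751,   73.67348861]), np.float64(5.1450846813242705))
bridge_hinge (array([ 562.49006748, -193.92332921,   67.22487067]), np.float64(13.297043780270858))
```

View pics/a8.png

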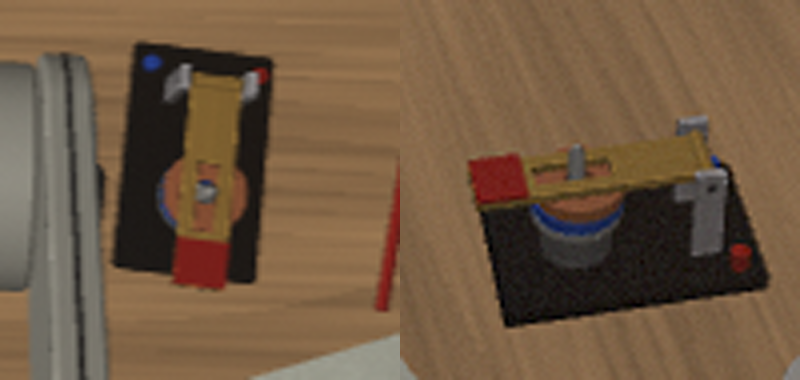

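The bridge lies level on the copper ring, with the post through its slot. The pad face measures about 74 mm high (75 expected), and the robot is clear.

```bash
python3 -c "
from workcell import *
print(close_job())"
```

```text
the job is handed in; nothing more can be done
None
```

The cell is finished and handed in at about 26.5 s of the 72 s allowed. The blue separator went over the post onto the zinc plate first, then the copper ring on top of it, and both were released flat. I then swung the brass bridge over with the shut fingers and pressed it down with up to about 17 N.

**Last checks:** The final pictures show the bridge level on the copper ring, with the post through its slot and the arm clear. The pad face measured about 74 mm high against 75 mm expected. The fingertip met resistance at about 75 mm.

**What disagreed:**
- **Cameras:** the two cameras differed by about 3–5 mm in y. I first trusted the side view too much, so the separator rubbed the post with about 8 N while going down. I shifted it about 4 mm until the force vanished; that position matched the top view.
- **Networks:** the hinge measurement from the networks was inconsistent, with a 13 mm gap between the two views, so I did not use it.
- **Bystanders:** I never aimed at or touched the spare zinc ring, the green look-alike or the other things on the desk. I did not measure their positions again at the end.

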